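Offer a truffle on the tasting pan

TASK

Serve the sweet that goes with a coffee: turn the knob on top of the truffle dispenser clockwise until it clicks over, so that a truffle drops into the little steel pan under the spout. Then pick the pan up by its handle (lift it, do not drag it), bring it out from under the spout with its handle still sideways, and turn it a quarter turn in the air, so that the handle points back to your side of the counter, square to the counter's front edge, and the pan is offered across the counter. Keep the pan level and the truffle in its middle all the while, leave the sugar shaker, the cups and the other things alone, and finish still holding the pan out, level and steady, well above the counter (a hand's breadth or more) and clear of the dispenser.

Things in the scene. Friction and masses are not known exactly. Their poses are not given: they have to be found in the camera images.
- dispenser: Fixed truffle dispenser: base plate 153 x 96 x 5 mm, column at its back (+x), clear round hopper 88 mm across (underside 95, lid top 161 mm above the counter), knob on top (to 192 mm). Origin: on the counter under the hopper's and knob's common axis; -x is its front, z up. A drop spout, 39 mm across, lower lip 70 mm above the counter, hangs 26 mm in front of the axis
- spout (a point): Centre of the lower opening of the dispenser's spout, 70 mm above the counter; a truffle drops straight down from it
- knob_grip (a point): Point to grip on the dispenser's knob: on its upright axis, 185 mm above the counter, in the middle of a black grip bar 46 mm long, 12 mm wide, 26 mm high (its underside 165.5 mm, its top 191.5 mm above the counter). The point's x axis lies along the bar and turns with it, z is up. Pinch the bar across its 12 mm
- knob (a joint): Angle of the knob in rad, 0 at rest; grows as it turns clockwise seen from above. A spring detent holds it at 0; it resists with up to about 0.2 N m, tips over at about 0.65 rad and clicks into its second rest at 1.3 rad, where it stays. On the way the wheel inside carries one truffle over the spout, which falls from about 0.8 rad on
- pan: Round steel pan, 92 mm wide, 22 mm high, 0.13 to 0.21 kg, loose, on the dispenser's base plate (5 mm above the counter), middle under the spout within 6 mm. Floor a shallow 7 degree cone, lowest in the middle, where a truffle settles. Wooden handle along the pan's -x, at the start sticking out along the counter to the robot's right. Origin: centre of the underside; +x from handle to pan, z up
- pan_handle (a point): Point to grip on the pan's handle, 100 mm from the pan's middle along its -x and 24 mm above its underside; the handle there is 12 mm wide (across, along the pan's y) and 14 mm high, and the wood runs from 62 to 140 mm from the pan's middle. Site axes as the pan's
- pan_middle (a point): Middle of the pan's dished floor, 5 mm above its underside
- truffle_center (a point): Centre of the chocolate truffle that will drop, a firm loose ball 24 mm across, 12 g. At the start it lies in the dispenser's wheel; at rest in the pan's middle its centre is 17 mm above the pan's underside
- counter_edge (a point): Point on the counter's front edge, the edge on the robot's side. y runs along the edge to the left, x square across the counter to the customer's side, z up. Fixed things in this frame: receipt printer, 100 mm high, at x 60 to 210, y -290 to -150 mm; tall glass cake case (425 mm) from x 244 on, y below -60 mm; till screen (276 mm) from x 280 on
- sugar_shaker: Glass sugar shaker, 44 mm across, 90 mm high, a bystander; origin: centre of its underside
- espresso_cup_1: White espresso cup on the right of the receipt printer, 62 mm across (89 with its handle), 52 mm high, a bystander; origin: centre of its underside

How it is judged:
On the way, in this order (a step that is already met when the one before it is completed fails the run):
1. the knob has clicked over to its second rest and the truffle lies in the middle of the pan (value of joint knob above 1.2 rad and horizontal distance between truffle_center and pan_middle below 0.012 m and z of truffle_center in the frame of pan between 0.008 and 0.024 m), for 0.2 s.
2. the pan is lifted off and brought out from under the spout, its handle still sideways (height (world z) of pan above 0.015 m and horizontal distance between pan and spout above 0.05 m and angle between the x axis of pan and the x axis of counter_edge, either way round above 0.8 rad and horizontal distance between truffle_center and pan_middle below 0.015 m), for 0.1 s.
At the end, for the whole second after the job is handed in: Gripper holds the pan: underside over 80 mm above the counter, level within 0.1 rad, handle square to the front edge within 0.2 rad on the robot's side, steady, over 70 mm off the spout, touching no dispenser; truffle in the pan within 12 mm of its middle; knob at its second rest (all of step 1 and height (world z) of pan above 0.08 m and angle between pan's own z axis and vertical below 0.1 rad and angle between the x axis of pan and the x axis of counter_edge, either way round below 0.2 rad and x of counter_edge in the frame of pan below 0 m and horizontal distance between pan and spout above 0.07 m and contact force between the fingers and pan above 1 N and contact force between dispenser and pan below 0.1 N and linear speed of pan below 0.03 m/s and angular speed of pan below 0.2 rad/s); the arm keeps its last pose, push and grip.
It fails at once if the truffle rolled away from the middle of the lifted pan (more than 18 mm) (height (world z) of pan above 0.015 m and horizontal distance between truffle_center and pan_middle above 0.018 m).
It fails at once if the pan was tipped by more than 0.2 rad (angle between pan's own z axis and vertical above 0.2 rad).
It fails at once if the pan was dragged instead of lifted (horizontal distance between pan and spout above 0.035 m and height (world z) of pan below 0.007 m).
It fails at once if another thing was knocked or moved (distance of any of sugar_shaker, espresso_cup_1 from where it was at the start of the episode above 0.03 m).
It also fails if it takes over 54 s, if anything falls off the work surface, if the arm or the gripper's body presses on something with over 40 N, if the wrist force passes 120 N, or if a joint passes its speed limit or range.

ROBOT

A 7-joint arm with a two-finger parallel gripper is mounted at the origin on a cart in front of the work surface, level with it; the furniture and walls round the work are solid. World frame = base frame: x ahead of the robot, y to its left, z up, the work surface at z = 0. Lengths are in m, angles in rad, forces in N, time in s.
With the tool pointing down it reaches from about 0.425 to 0.825 m from the base axis. Payload 3.6 kg.
Tool frame: the origin (TCP) lies at the very end of the fingers, on their centre line; the grasp point (between the pads) lies 19 mm behind it; z points along the fingers, y is the line along which they close (so a half turn about z gives the same grasp; the last joint's range is limited). The gripper opens to 85 mm and grips with 20 to 120 N. Pads are 22 mm wide; open, the fingers measure 114 mm over their backs; the gripper's body (76 mm by 85 mm) begins 54 mm behind the grasp point. The pads swing forward as they close: fully open they stand 13 mm farther back than shut.
Start: joints at [-1.321, 0.615, -0.013, 1.423, 0.008, 1.103, -0.04], TCP at [0.178, 0.625, 0.231] pointing down, gripper open.
Joint ranges: [-3.12, 3.12], [-0.3, 2.06], [-1.34, 1.32], [0.26, 2.42], [-1.36, 4.5], [0.01, 1.98], [-2.84, 2.84]. Speed limits (rad/s): [2.79, 2.79, 3.14, 3.14, 3.14, 3.14, 3.14].

INTERFACE

Orientations are given as a 3x3 rotation matrix whose columns are the frame's x, y, z axes.
In Python, from rig import bot, imaging gives the robot as it stands (bot), with the cameras (imaging).
- The arm moves only by the tool nudge_tcp, called as a command line: name --argument value ..., lists and objects as JSON in quotes. Schema: {"type":"object","properties":{"offsets":{"type":"array","items":{"type":"object","properties":{"jaw":{"type":"number"},"dx":{"type":"number"},"dy":{"type":"number"},"dz":{"type":"number"},"rz":{"type":"number"}},"additionalProperties":false,"required":["jaw"]},"minItems":1,"maxItems":12},"grip_force":{"type":"number"},"only":{"type":"string"},"quiet":{"type":"boolean"},"lines":{"type":"string"}},"required":["offsets"],"additionalProperties":false}. offsets is a list of rows, 1 to 12 of them, each an object with the fields jaw (the finger opening in m), dx, dy, dz (the shift in shares of the most that a row can go, 1 being 50 mm), rz (a turn about the tool's z in units of 0.1 rad); a field left out counts as zero (the opening has to be given); each row shifts and turns the commanded pose from where the row before left it, along the tool's axes as they then stand; what a row does not reach is not made up. A row lasts 1/10 s, in which the tool goes at most 0.05 m and 0.15 rad, less where a joint would pass 70% of its speed; a pose out of reach is approached as far as the arm can. The fingers move at their own pace and stop on an object; grip_force is the grip in N (left out, the last holds). Time passes only in rows, so rows that do not move let the fingers close. The tool returns the time, the measured TCP pose, the force, the opening and the grip force at its end. only (a regular expression) keeps the lines of the reply that match it, lines (a string "A,B") keeps lines A to B, and quiet returns only ok. Input that does not fit is refused with a message, and nothing moves.
- bot.read_state(): the state, without advancing time (a new reading comes with each control period).
- imaging.camera(name): name is "scene" or "side" or "wrist"; returns a dict with "pixels" (400x640x3 uint8, blue, green, red), "fx", "fy", "cx", "cy" (pixels), "eye" and "rotation" of the camera in the world. Camera axes: x right, y down, z forward; pixel columns grow to the right and rows downward; lengths in m; the calibration is good to about 2 mm. A picture is of the moment at which its call begins. There is no depth.
- bot.close_job(): hands the job in; it is judged then, once.
The state is a dict: "clock": time; "joint_pos": joint angles; "qd": joint speeds; "joint_efforts": joint torques, N m; "tool_pos": TCP position; "ee_rot": TCP orientation; "ft_force": force on the tool from outside, world axes, zero at the start; "ft_torque": the same for the moment, N m; "gripper_width": finger opening in m; "gripper_force": force on a finger pad.
Only numpy, scipy, OpenCV 4.12 (cv2) and the standard library are available. Lean on these libraries where they do the work, as an engineer would, in place of code of your own. Each camera call takes 0.05 s, during which the arm holds its last target. There are 200 camera calls.

## Working session

There is one attempt and no reset: what is moved stays moved. The work goes in short steps, Python scripts to look and compute and a tool call to move; the robot and the scene stay as the last step left them, time stands still between calls to the robot, and variables do not carry over. Pictures are saved under pics/ and viewed, at most 13 in all, crops included, and the job is handed in when it is done.

```bash
ls; mkdir -p pics; python3 - <<'E'
from rig import bot, imaging
import cv2,numpy as np
s=bot.read_state();print(s['clock'],s['tool_pos'],np.round(s['ee_rot'],3).tolist(),s['gripper_width'])
for n in ("scene","side","wrist"):
    c=imaging.camera(n);cv2.imwrite(f"pics/{n}0.png",c["pixels"]);print(n,c["fx"],c["fy"],c["cx"],c["cy"],np.round(c["eye"],4).tolist(),np.round(c["rotation"],4).tolist())
E
```

```text
pics
rig.py
0.0 [0.17741905 0.62451783 0.2301353 ] [[-0.962, 0.273, -0.001], [0.273, 0.962, -0.002], [-0.0, -0.003, -1.0]] 0.08495595021759975
scene 462.2191331965136 462.2191331965136 313.01955602133495 197.96764289742538 [-0.3669, 0.9464, 0.7308] [[-0.658, -0.3813, 0.6494], [-0.7527, 0.3071, -0.5823], [0.0226, -0.8719, -0.4891]]
side 408.6100327117008 408.6100327117008 322.5685664922008 202.59222486865704 [0.278, 1.2125, 0.7693] [[-0.9885, -0.0734, 0.1321], [-0.1509, 0.5256, -0.8373], [-0.0079, -0.8476, -0.5306]]
wrist 358.35325244849963 358.35325244849963 324.1942499267277 202.16092266355346 [0.1065, 0.6455, 0.3723] [[0.2735, 0.9213, 0.2763], [0.9619, -0.2611, -0.0815], [-0.0029, 0.288, -0.9576]]
```

View pics/scene0.png

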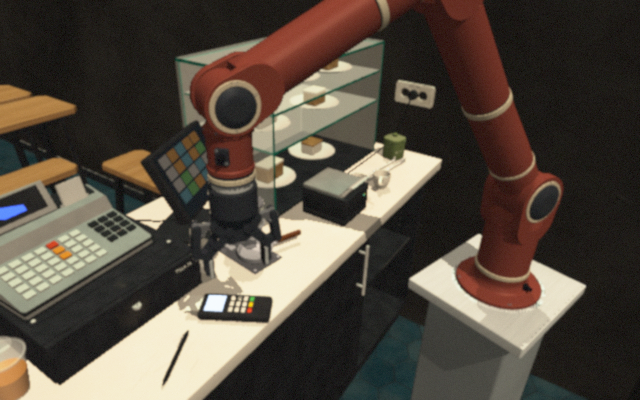

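View pics/side0.png

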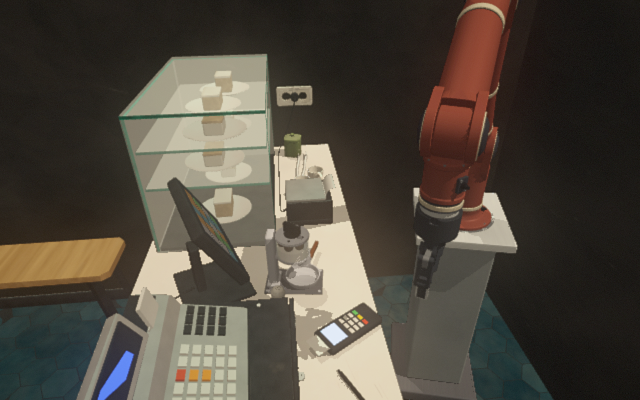

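```bash
python3 - <<'E'
import cv2
a=cv2.imread("pics/side0.png")[205:305,240:350]
b=cv2.imread("pics/wrist0.png")
cv2.imwrite("pics/sc0.png",cv2.resize(a,None,fx=6,fy=6,interpolation=cv2.INTER_CUBIC)[:600])
E
```

```text
(no output)
```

View pics/sc0.png

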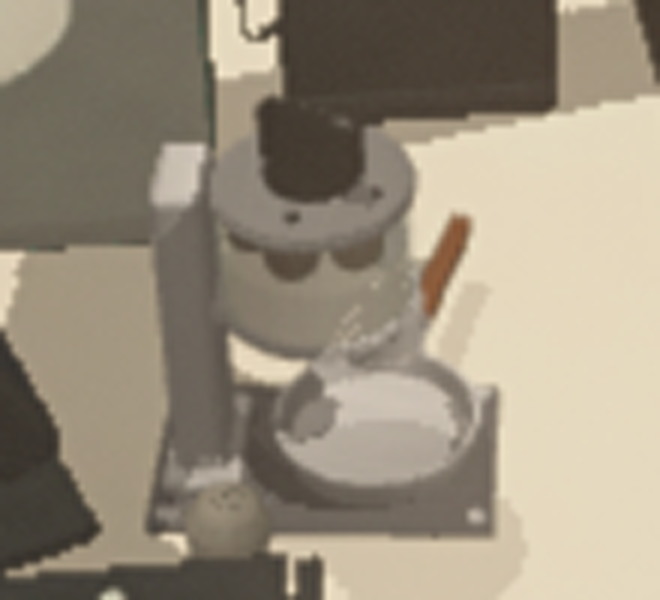

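View pics/wrist0.png

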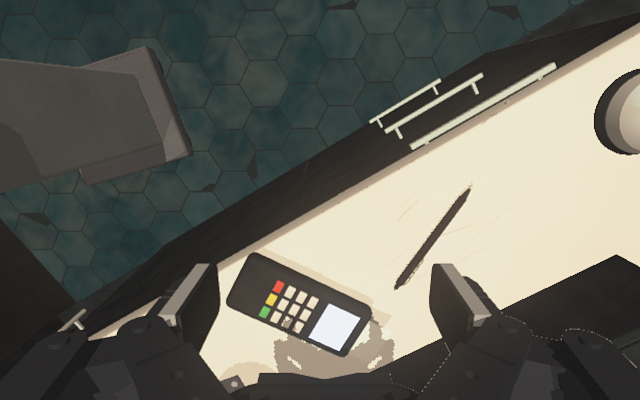

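```bash
cat > h.py <<'E'
import numpy as np
from rig import bot, imaging
def ray(c,uv):
    d=np.array([(uv[0]-c["cx"])/c["fx"],(uv[1]-c["cy"])/c["fy"],1.]);return np.array(c["eye"],float),np.array(c["rotation"])@d
def onz(c,uv,z):
    e,d=ray(c,uv);return e+d*(z-e[2])/d[2]
def proj(c,p):
    q=np.array(c["rotation"]).T@(np.array(p)-c["eye"]);return np.array([c["fx"]*q[0]/q[2]+c["cx"],c["fy"]*q[1]/q[2]+c["cy"]])
def tri(*obs):
    A=np.zeros((3,3));b=np.zeros(3);R=[]
    for c,uv in obs:
        e,d=ray(c,uv);d=d/np.linalg.norm(d);P=np.eye(3)-np.outer(d,d);A+=P;b+=P@e;R.append((P,e))
    x=np.linalg.solve(A,b);return x,[float(np.linalg.norm(P@(x-e))) for P,e in R]
E
python3 - <<'E'
from h import *
c=imaging.camera("side");f=lambda u,v:(240+u/6,205+v/6)
w=imaging.camera("wrist")
for n,u,v,z in [("knob",312,150,.18),("lidc",313,185,.161),("pan",372,425,.016),("h_end",462,218,.03),("h_near",430,310,.03),("frontnear",497,533,.005),("frontfar",494,388,.005),("backnear",150,530,.005),("shaker top",228,515,.09)]:
    print(n,np.round(onz(c,f(u,v),z),3))
print("edge side",onz(c,(330,147),0),onz(c,(400,395),0)); print("edge wrist",onz(w,(215,262),0),onz(w,(640,25),0))
E
```

```text
knob [0.48  0.419 0.18 ]
lidc [0.481 0.417 0.161]
pan [0.464 0.4   0.016]
h_end [0.446 0.262 0.03 ]
h_near [0.449 0.334 0.03 ]
frontnear [0.4   0.448 0.005]
frontfar [0.416 0.356 0.005]
backnear [0.55  0.468 0.005]
shaker top [0.491 0.538 0.09 ]
edge side [ 0.50774421 -0.47527436  0.        ] [0.2037771  0.70169651 0.        ]
edge wrist [0.24884321 0.47443835 0.        ] [0.12754293 0.94868362 0.        ]
```

Units first: shifts go in shares of 50 mm and turns go in units of 0.1 rad. So -0.05 m is -1, -0.04 m is -0.8.

nudge_tcp --offsets '[{"jaw":0.085,"dz":-1},{"jaw":0.085,"dx":-0.8,"dy":-0.38,"dz":-0.4},{"jaw":0.085,"dx":-0.8,"dy":-0.38},{"jaw":0.085,"dx":-0.8,"dy":-0.38},{"jaw":0.085,"dx":-0.8,"dy":-0.38},{"jaw":0.085,"dx":-0.8,"dy":-0.38},{"jaw":0.085,"dx":-0.8,"dy":-0.38},{"jaw":0.085},{"jaw":0.085}]' --grip_force 30

```text
clock: 1.15
tool_pos: [0.3783, 0.449, 0.3013]
ee_rot: [[-0.961, 0.276, -0.0], [0.276, 0.961, -0.0], [0.0, -0.0, -1.0]]
ft_force: [0.1, 0.0, -0.3]
gripper_width: 0.0847
gripper_force: 0.0
```

```bash
python3 - <<'E'
from h import *
import cv2
for n in ("wrist","scene"):
    c=imaging.camera(n);cv2.imwrite(f"pics/{n}1.png",c["pixels"]);np.save(f"pics/{n}1.npy",c,allow_pickle=True)
    for p in ([.48,.419,.185],[.464,.4,.01],[.449,.3,.03]): print(n,proj(c,p))
E
```

```text
wrist [323.1284541  319.38094522]
wrist [306.08023229 231.37806958]
wrist [225.38600564 247.09780507]
scene [242.07284763 194.24948083]
scene [255.10357335 252.88976297]
scene [288.57341681 235.48438157]
```

View pics/wrist1.png

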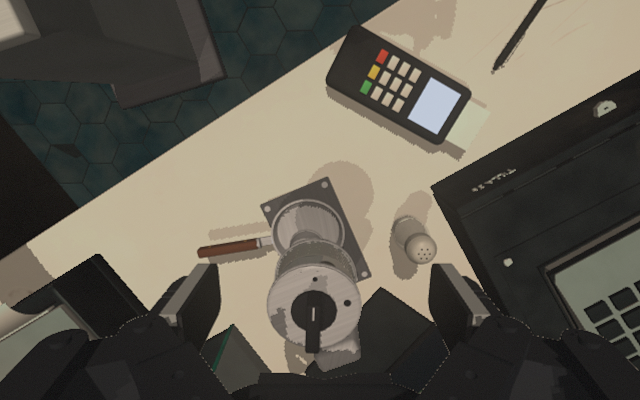

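```bash
python3 - <<'E'
import cv2
a=cv2.imread("pics/wrist1.png")[180:380,180:430]
a=cv2.convertScaleAbs(a,alpha=1.5,beta=20)
cv2.imwrite("pics/w1c.png",cv2.resize(a,None,fx=3,fy=3,interpolation=cv2.INTER_CUBIC))
E
```

```text
(no output)
```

View pics/w1c.png

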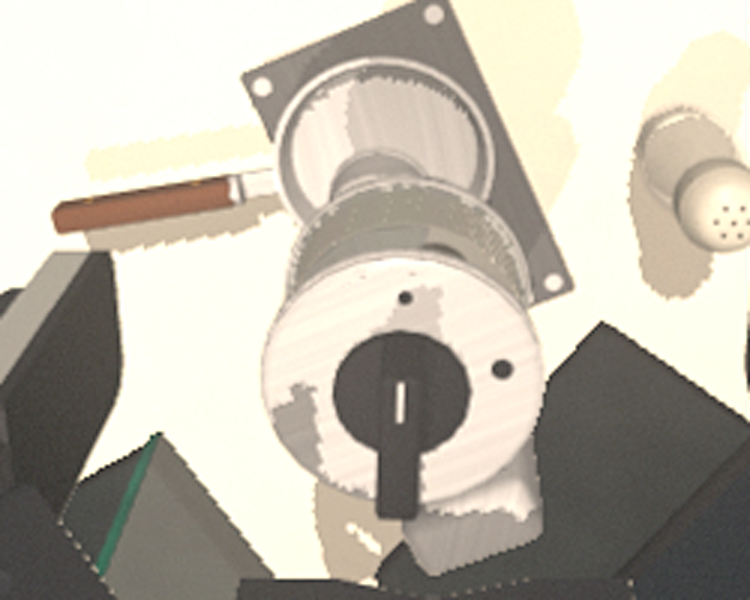

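```bash
python3 - <<'E'
from h import *
w=np.load("pics/wrist1.npy",allow_pickle=True).item();f=lambda u,v:(180+u/3,180+v/3)
P={}
for n,u,v,z in [("barfront",402,378,.1915),("barback",397,517,.1915),("disc",401,393,.1655),("lidL",262,375,.161),("lidR",543,375,.161),("rimL",276,150,.027),("rimR",495,155,.027),("hend",55,216,.034),("hnear",232,190,.034),("screwFL",262,87,.006),("screwFR",434,14,.006),("screwBR",553,284,.006)]:
    P[n]=onz(w,f(u,v),z);print(n,np.round(P[n],4))
b=P["barback"]-P["barfront"];print("bar len/yaw",np.linalg.norm(b),np.degrees(np.arctan2(b[1],b[0])),(P["barback"]+P["barfront"])/2)
print("lid dia",np.linalg.norm(P["lidL"]-P["lidR"]),"rim",np.linalg.norm(P["rimL"]-P["rimR"]),(P["rimL"]+P["rimR"])/2)
h=P["hnear"]-P["hend"];print("handle",np.linalg.norm(h),np.degrees(np.arctan2(h[1],h[0])))
for a,b in (("screwFL","screwFR"),("screwFR","screwBR")): d=P[b]-P[a];print(a,b,np.linalg.norm(d),np.degrees(np.arctan2(d[1],d[0])))
s=imaging.camera("side");g=lambda u,v:(240+u/6,205+v/6)
print("tri hend",tri((w,f(55,216)),(s,g(460,217))));print("tri pan rim c",tri((w,f(385,152)),(s,g(368,425))))
print("tri lid c",tri((w,f(403,377)),(s,g(313,186))))
E
```

```text
barfront [0.4617 0.4167 0.1915]
barback [0.5039 0.4027 0.1915]
disc [0.4824 0.4095 0.1655]
lidL [0.4677 0.3701 0.161 ]
lidR [0.491  0.4512 0.161 ]
rimL [0.4444 0.3626 0.027 ]
rimR [0.4716 0.4492 0.027 ]
hend [0.4445 0.2669 0.034 ]
hnear [0.4538 0.3414 0.034 ]
screwFL [0.4223 0.3605 0.006 ]
screwFR [0.4118 0.4401 0.006 ]
screwBR [0.5475 0.457  0.006 ]
bar len/yaw 0.04453981622317989 -18.337109218316723 [0.48280212 0.40967631 0.1915    ]
lid dia 0.08435439130714321 rim 0.09075986380825758 [0.45800684 0.40586794 0.027     ]
handle 0.07502761373679588 82.90048800932313
screwFL screwFR 0.08020161087493115 97.53854809263703
screwFR screwBR 0.1367240505219998 7.137448131872927
tri hend (array([0.44530431, 0.26658356, 0.03371815]), [0.0006463158474273373, 0.0006463158474273087])
tri pan rim c (array([0.46326678, 0.40396827, 0.0180907 ]), [0.0021992948903243326, 0.002199294890324256])
tri lid c (array([0.48307932, 0.40957149, 0.15509886]), [0.0005361853224772887, 0.0005361853224774901])
```

```bash
python3 - <<'E'
from h import *
w=np.load("pics/wrist1.npy",allow_pickle=True).item();s=imaging.camera("side")
t=np.arctan2(.25,.968);X=np.array([np.cos(t),np.sin(t)]);Y=np.array([-np.sin(t),np.cos(t)])
cf=lambda p:np.round([X@p[:2]-.363,Y@p[:2]],3)
for n,p in [("printer corner w",onz(w,(97,255),.1)),("printer side base",onz(s,(332,221),0)),("printer top near R",onz(s,(330,204),.1)),("printer top near L",onz(s,(288,205),.1)),("case foot",onz(s,(276,240),0)),("case top",onz(s,(268,55),.425)),("knob",np.array([.4827,.4096])),("grip",np.array([.4475,.3065])),("spout",np.array([.457,.406])),("shaker",onz(w,(421,249),.09))]: print(n,np.round(p,3),cf(p))
st=bot.read_state();print(np.round(st["joint_pos"],3))
E
```

```text
printer corner w [0.396 0.196 0.1  ] [0.07  0.091]
printer side base [0.421 0.108 0.   ] [ 0.072 -0.001]
printer top near R [0.421 0.161 0.1  ] [0.085 0.051]
printer top near L [0.547 0.185 0.1  ] [0.213 0.042]
case foot [0.579 0.235 0.   ] [0.257 0.082]
case top [ 0.726 -0.339  0.425] [ 0.255 -0.51 ]
knob [0.483 0.41 ] [0.207 0.276]
grip [0.448 0.306] [0.147 0.185]
spout [0.457 0.406] [0.181 0.279]
shaker [0.489 0.525 0.09 ] [0.241 0.387]
[-0.924  0.457  0.017  1.506 -0.009  1.179  0.392]
```

In the tool's units: 0.04 m is 0.8, -0.0371 m is -0.742, 0.02 rad is 0.2.

nudge_tcp --offsets '[{"jaw":0.04,"dx":-0.742,"dy":-0.06,"rz":0.2},{"jaw":0.04,"dx":-0.742,"dy":-0.06,"rz":0.2},{"jaw":0.04,"dx":-0.74,"dy":-0.062},{"jaw":0.04,"dz":0.8},{"jaw":0.04,"dz":0.8},{"jaw":0.04},{"jaw":0.04}]' --grip_force 60

```text
clock: 2.05
tool_pos: [0.4801, 0.4101, 0.2215]
ee_rot: [[-0.951, 0.309, -0.001], [0.309, 0.951, -0.0], [0.001, -0.0, -1.0]]
ft_force: [0.2, 0.3, 1.3]
gripper_width: 0.04
gripper_force: 0.0
```

In the tool's units: 0.02 m is 0.4, 0.0115 m is 0.23.

nudge_tcp --offsets '[{"jaw":0.04,"dx":-0.054,"dy":0.006,"dz":0.4},{"jaw":0.04,"dz":0.4},{"jaw":0.04,"dz":0.23},{"jaw":0.04},{"jaw":0.012},{"jaw":0.012},{"jaw":0.008},{"jaw":0.008},{"jaw":0.008}]' --grip_force 60

```text
clock: 2.95
tool_pos: [0.4841, 0.4083, 0.1717]
ee_rot: [[-0.95, 0.312, 0.001], [0.312, 0.95, 0.001], [-0.001, 0.001, -1.0]]
ft_force: [-1.2, -1.2, 5.0]
gripper_width: 0.0108
gripper_force: 60.9
```

In the tool's units: 0.13 rad is 1.3.

nudge_tcp --offsets '[{"jaw":0.008,"rz":1.3},{"jaw":0.008,"rz":1.3},{"jaw":0.008,"rz":1.3},{"jaw":0.008,"rz":1.3},{"jaw":0.008,"rz":1.3},{"jaw":0.008,"rz":1.3},{"jaw":0.008,"rz":1.3},{"jaw":0.008,"rz":1.3},{"jaw":0.008,"rz":1.3},{"jaw":0.008,"rz":1.3},{"jaw":0.008},{"jaw":0.008}]' --grip_force 60

```text
clock: 4.15
tool_pos: [0.4845, 0.4085, 0.1717]
ee_rot: [[0.046, 0.999, 0.002], [0.999, -0.046, 0.001], [0.002, 0.002, -1.0]]
ft_force: [-1.3, -1.6, 5.9]
gripper_width: 0.0105
gripper_force: 66.2
```

In the tool's units: -0.05 m is -1, -0.03 m is -0.6.

nudge_tcp --offsets '[{"jaw":0.035},{"jaw":0.035},{"jaw":0.035},{"jaw":0.035,"dz":-0.6},{"jaw":0.035,"dz":-1},{"jaw":0.035,"dz":-1},{"jaw":0.035,"dz":-1},{"jaw":0.035}]' --grip_force 30

```text
clock: 4.95
tool_pos: [0.487, 0.4096, 0.3585]
ee_rot: [[0.046, 0.999, 0.014], [0.999, -0.046, 0.01], [0.011, 0.013, -1.0]]
ft_force: [0.1, 0.5, -0.1]
gripper_width: 0.0348
gripper_force: 0.0
```

```bash
python3 - <<'E'
from h import *
import cv2
ims=[]
for n in ("side","wrist"):
    c=imaging.camera(n);np.save(f"pics/{n}2.npy",c,allow_pickle=True);print(n,proj(c,[.458,.406,.02]),proj(c,[.483,.409,.19]),proj(c,[.4475,.3065,.03]));ims.append(c["pixels"])
a=cv2.resize(ims[0][205:305,240:350],None,fx=5,fy=5,interpolation=cv2.INTER_CUBIC)
b=ims[1]
cv2.imwrite("pics/s2.png",a);cv2.imwrite("pics/w2.png",b);print(np.round(bot.read_state()["joint_pos"],3))
E
```

```text
side [303.82717727 276.35329553] [291.40674719 224.34219724] [313.86766504 250.64009194]
wrist [302.28430485 156.82008259] [320.59045646 183.20163921] [298.91313538 229.57582372]
[-0.986  0.536  0.455  1.285 -0.232  1.369 -0.587]
```

View pics/s2.png

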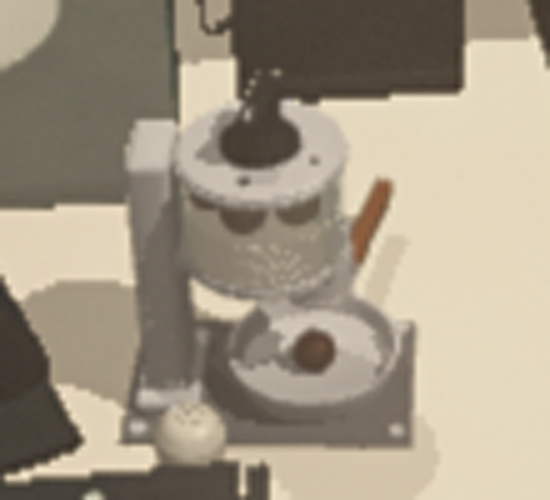

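View pics/w2.png

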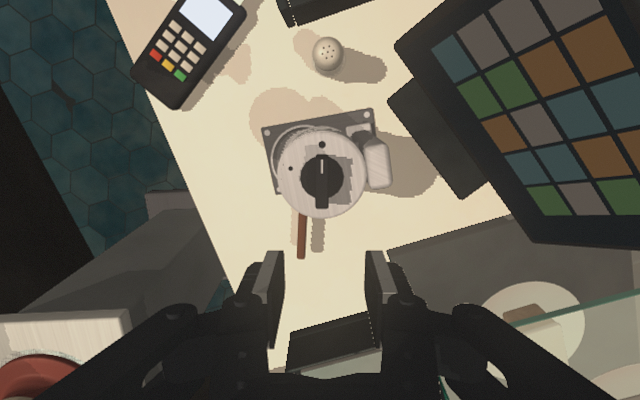

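```bash
python3 - <<'E'
from h import *
w=np.load("pics/wrist2.npy",allow_pickle=True).item();s=np.load("pics/side2.npy",allow_pickle=True).item();w1=np.load("pics/wrist1.npy",allow_pickle=True).item()
t=np.arctan2(.25,.968);X=np.array([np.cos(t),np.sin(t)]);Y=np.array([-np.sin(t),np.cos(t)])
cf=lambda p:np.round([X@p[:2]-.363,Y@p[:2]],3)
for n,p in [("pr foot",onz(w,(292,330),0)),("pr foot2",onz(w,(368,311),0)),("pr top",onz(w,(287,372),.1)),("pr top2",onz(w,(380,345),.1)),("w1corner z0",onz(w1,(97,255),0)),("w1 z.1",onz(w1,(150,315),.1)),("case",onz(w,(388,250),0))]: print(n,np.round(p,3),cf(p))
f=lambda u,v:(180+u/3,180+v/3);g=lambda u,v:(240+u/5,205+v/5)
print(tri((w1,f(55,216)),(s,g(387,183)),(w,(301,258))))
print("hand near/end",onz(w,(303,213),.036),onz(w,(301,258),.036))
print(np.round(w["eye"],3))
E
```

```text
pr foot [0.422 0.123 0.   ] [0.077 0.014]
pr foot2 [0.545 0.152 0.   ] [0.203 0.011]
pr top [0.424 0.13  0.1  ] [0.08 0.02]
pr top2 [0.549 0.167 0.1  ] [0.21  0.024]
w1corner z0 [0.422 0.117 0.   ] [0.075 0.007]
w1 z.1 [0.478 0.22  0.1  ] [0.155 0.093]
case [0.577 0.256 0.   ] [0.259 0.104]
(array([0.44605081, 0.26345652, 0.02938796]), [0.0010717403268245935, 0.0018221770501872442, 0.0015639905366557404])
hand near/end [0.45510439 0.33232542 0.036     ] [0.44812263 0.26614202 0.036     ]
[0.487 0.482 0.497]
```

In the tool's units: -0.035 m is -0.7, -0.011 m is -0.22, -0.14 rad is -1.4.

nudge_tcp --offsets '[{"jaw":0.035,"dx":-0.7,"dy":-0.22},{"jaw":0.035,"dx":-0.7,"dy":-0.22},{"jaw":0.035,"dx":-0.7,"dy":-0.22},{"jaw":0.035,"rz":-1.4},{"jaw":0.035,"rz":-1.4},{"jaw":0.035,"rz":-1.4},{"jaw":0.035,"rz":-1.4},{"jaw":0.035,"rz":-1.4},{"jaw":0.035,"rz":-1.4},{"jaw":0.035,"rz":-1.4},{"jaw":0.035,"rz":-1.4},{"jaw":0.035,"rz":-1.4}]'

```text
clock: 6.25
tool_pos: [0.4447, 0.3045, 0.3473]
ee_rot: [[-0.939, 0.343, -0.004], [0.343, 0.939, -0.003], [0.003, -0.004, -1.0]]
ft_force: [0.6, -0.1, -0.8]
gripper_width: 0.035
gripper_force: 0.0
```

nudge_tcp --offsets '[{"jaw":0.04,"rz":-1.4},{"jaw":0.04,"rz":-1.4},{"jaw":0.04,"rz":-1.4},{"jaw":0.04,"rz":-1.4},{"jaw":0.04,"rz":-1.4},{"jaw":0.04,"rz":-1.4},{"jaw":0.04,"rz":-1.4},{"jaw":0.04,"rz":-1.4},{"jaw":0.04,"rz":-1.4},{"jaw":0.04,"rz":-1.4},{"jaw":0.04,"rz":-1.4},{"jaw":0.04,"rz":-1.4}]'

```text
clock: 7.45
tool_pos: [0.4448, 0.3045, 0.3473]
ee_rot: [[-0.239, -0.971, -0.004], [-0.971, 0.239, -0.003], [0.004, 0.004, -1.0]]
ft_force: [-0.4, -0.2, -0.2]
gripper_width: 0.0399
gripper_force: 0.0
```

```bash
python3 -c "
from rig import bot, imaging;print(bot.read_state()['joint_pos'])"
```

```text
[-0.53247416  0.35220286 -0.15720096  1.54643398  0.05619037  1.2525033
  2.20258371]
```

nudge_tcp --offsets '[{"jaw":0.04,"rz":-1},{"jaw":0.04,"rz":-0.36},{"jaw":0.04,"dx":-0.04,"dy":-0.08,"dz":0.8},{"jaw":0.04,"dz":1},{"jaw":0.04,"dz":1},{"jaw":0.04,"dz":1},{"jaw":0.04,"dz":1},{"jaw":0.04},{"jaw":0.04}]'

```text
clock: 8.35
tool_pos: [0.4491, 0.3061, 0.1089]
ee_rot: [[-0.111, -0.994, -0.003], [-0.994, 0.111, -0.002], [0.002, 0.003, -1.0]]
ft_force: [0.7, -0.2, 0.6]
gripper_width: 0.0397
gripper_force: 0.0
```

```bash
python3 - <<'E'
from h import *
import cv2
c=imaging.camera("wrist");s=imaging.camera("side")
p=np.array([.4475,.3065]);
for q in ([.448,.306,.036],[.446,.2655,.036],[.4552,.3455,.036]): print(proj(c,q))
a=cv2.resize(s["pixels"][205:305,250:350],(500,500),interpolation=cv2.INTER_CUBIC)
b=cv2.resize(c["pixels"],(640,400))
im=np.zeros((500,800,3),np.uint8);im[:,:300]=a[:,100:400];im[:400,300:]=c["pixels"][:,70:570]
cv2.imwrite("pics/p3.png",im)
E
```

```text
[324.74280203 214.61756022]
[320.59111695 150.71420469]
[320.55446272 271.78232749]
```

View pics/p3.png

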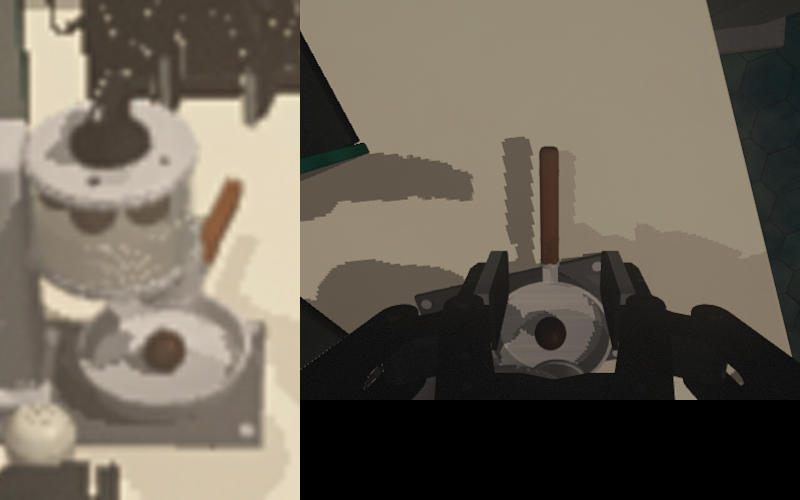

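In the tool's units: -0.0015 m is -0.03, 0.03 m is 0.6.

nudge_tcp --offsets '[{"jaw":0.035,"dy":-0.03,"dz":0.6},{"jaw":0.03,"dz":0.6},{"jaw":0.03,"dz":0.4},{"jaw":0.03,"dz":0.33},{"jaw":0.03},{"jaw":0.03}]' --grip_force 80

```text
clock: 9.05
tool_pos: [0.453, 0.3074, 0.0155]
ee_rot: [[-0.111, -0.994, 0.003], [-0.994, 0.111, 0.003], [-0.003, -0.003, -1.0]]
ft_force: [0.5, -0.4, 0.3]
gripper_width: 0.0301
gripper_force: 0.0
```

In the tool's units: 0.0045 m is 0.09, 0.0022 m is 0.044.

nudge_tcp --offsets '[{"jaw":0.03,"dx":0.02,"dy":0.044,"dz":0.09},{"jaw":0.03},{"jaw":0.03},{"jaw":0.018},{"jaw":0.018}]' --grip_force 80

```text
clock: 9.55
tool_pos: [0.4494, 0.3055, 0.009]
ee_rot: [[-0.111, -0.994, 0.0], [-0.994, 0.111, 0.0], [-0.0, -0.0, -1.0]]
ft_force: [0.2, -0.1, -0.6]
gripper_width: 0.0181
gripper_force: 0.0
```

In the tool's units: -0.004 m is -0.08, -0.003 m is -0.06.

nudge_tcp --offsets '[{"jaw":0.014},{"jaw":0.012},{"jaw":0.008},{"jaw":0.006},{"jaw":0.004},{"jaw":0.004},{"jaw":0.004,"dz":-0.04},{"jaw":0.004,"dz":-0.06},{"jaw":0.004,"dz":-0.08},{"jaw":0.004,"dz":-0.08},{"jaw":0.004,"dz":-0.06},{"jaw":0.004}]' --grip_force 100

```text
clock: 10.75
tool_pos: [0.4494, 0.3057, 0.0253]
ee_rot: [[-0.111, -0.994, 0.001], [-0.994, 0.111, 0.0], [-0.001, -0.001, -1.0]]
ft_force: [-0.0, 0.3, -1.2]
gripper_width: 0.0105
gripper_force: 97.3
```

```bash
python3 - <<'E'
from h import *
import cv2
s=imaging.camera("side");c=imaging.camera("wrist")
im=np.zeros((500,800,3),np.uint8);im[:,:300]=cv2.resize(s["pixels"][205:305,250:350],(500,500),interpolation=cv2.INTER_CUBIC)[:,100:400];im[:400,300:]=c["pixels"][:,70:570]
cv2.imwrite("pics/p4.png",im)
E
```

```text
(no output)
```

View pics/p4.png

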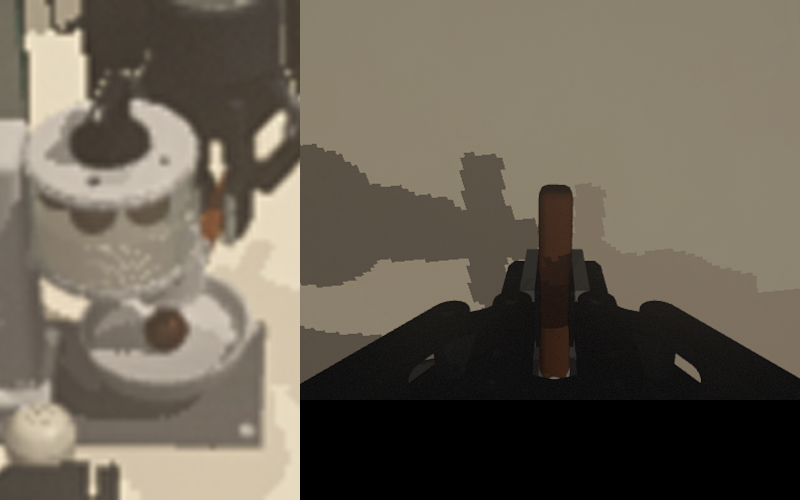

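In the tool's units: 0.01 m is 0.2, 0.012 m is 0.24.

nudge_tcp --offsets '[{"jaw":0.004,"dy":0.04,"dz":-0.02},{"jaw":0.004,"dy":0.1},{"jaw":0.004,"dy":0.16},{"jaw":0.004,"dy":0.2},{"jaw":0.004,"dy":0.24},{"jaw":0.004,"dy":0.24},{"jaw":0.004,"dy":0.24},{"jaw":0.004,"dy":0.24},{"jaw":0.004,"dy":0.24},{"jaw":0.004,"dy":0.2},{"jaw":0.004,"dy":0.16},{"jaw":0.004,"dy":0.08}]'

```text
clock: 12.05
tool_pos: [0.3419, 0.3176, 0.0258]
ee_rot: [[-0.11, -0.994, -0.0], [-0.994, 0.11, -0.0], [0.0, 0.0, -1.0]]
ft_force: [0.7, -0.0, -2.2]
gripper_width: 0.0103
gripper_force: 97.3
```

nudge_tcp --offsets '[{"jaw":0.004,"dy":0.02,"dz":-0.02},{"jaw":0.004,"dz":-0.08},{"jaw":0.004,"dz":-0.16},{"jaw":0.004,"dz":-0.24},{"jaw":0.004,"dz":-0.3},{"jaw":0.004,"dz":-0.36},{"jaw":0.004,"dz":-0.36},{"jaw":0.004,"dz":-0.36},{"jaw":0.004,"dz":-0.3},{"jaw":0.004,"dz":-0.2},{"jaw":0.004,"dz":-0.12},{"jaw":0.004,"dz":-0.06}]'

```text
clock: 13.25
tool_pos: [0.3421, 0.3174, 0.1543]
ee_rot: [[-0.112, -0.994, 0.0], [-0.994, 0.112, 0.0], [-0.0, -0.0, -1.0]]
ft_force: [-0.3, -0.8, -2.6]
gripper_width: 0.0101
gripper_force: 97.4
```

```bash
python3 -c "
from rig import bot, imaging;print(bot.read_state()['joint_pos'])"
```

```text
[-0.696508    0.44599593 -0.13752122  2.0289748   0.09532955  0.67199581
  2.13429795]
```

In the tool's units: 0.0065 m is 0.13, -0.011 m is -0.22.

nudge_tcp --offsets '[{"jaw":0.004,"dx":-0.06,"dy":0.032},{"jaw":0.004,"dx":-0.112,"dy":0.066},{"jaw":0.004,"dx":-0.168,"dy":0.1},{"jaw":0.004,"dx":-0.22,"dy":0.13},{"jaw":0.004,"dx":-0.22,"dy":0.13},{"jaw":0.004,"dx":-0.22,"dy":0.13},{"jaw":0.004,"dx":-0.22,"dy":0.13},{"jaw":0.004,"dx":-0.22,"dy":0.13},{"jaw":0.004,"dx":-0.22,"dy":0.13},{"jaw":0.004,"dx":-0.22,"dy":0.13},{"jaw":0.004,"dx":-0.22,"dy":0.13},{"jaw":0.004,"dx":-0.22,"dy":0.13}]'

```text
clock: 14.45
tool_pos: [0.2864, 0.4413, 0.1538]
ee_rot: [[-0.111, -0.994, -0.0], [-0.994, 0.111, -0.0], [0.0, 0.0, -1.0]]
ft_force: [-0.2, 0.5, -1.9]
gripper_width: 0.0101
gripper_force: 97.4
```

nudge_tcp --offsets '[{"jaw":0.004,"dx":-0.22,"dy":0.13},{"jaw":0.004,"dx":-0.22,"dy":0.13},{"jaw":0.004,"dx":-0.168,"dy":0.1},{"jaw":0.004,"dx":-0.112,"dy":0.066},{"jaw":0.004,"dx":-0.06,"dy":0.032},{"jaw":0.004},{"jaw":0.004},{"jaw":0.004}]'

```text
clock: 15.25
tool_pos: [0.2689, 0.481, 0.1538]
ee_rot: [[-0.112, -0.994, 0.0], [-0.994, 0.112, -0.001], [0.001, -0.0, -1.0]]
ft_force: [-0.4, -0.1, -2.1]
gripper_width: 0.0103
gripper_force: 97.4
```

```bash
python3 -c "
from rig import bot, imaging;print(bot.read_state()['joint_pos'])"
```

```text
[-1.01810506  0.55532356 -0.12622707  1.80517666  0.09444493  0.78750911
  1.83665212]
```

In the tool's units: 0.06 rad is 0.6.

nudge_tcp --offsets '[{"jaw":0.004,"rz":0.1},{"jaw":0.004,"rz":0.3},{"jaw":0.004,"rz":0.45},{"jaw":0.004,"rz":0.6},{"jaw":0.004,"rz":0.6},{"jaw":0.004,"rz":0.6},{"jaw":0.004,"rz":0.6},{"jaw":0.004,"rz":0.6},{"jaw":0.004,"rz":0.6},{"jaw":0.004,"rz":0.6},{"jaw":0.004,"rz":0.6},{"jaw":0.004,"rz":0.6}]'

```text
clock: 16.45
tool_pos: [0.2683, 0.4817, 0.1539]
ee_rot: [[-0.675, -0.738, -0.0], [-0.738, 0.675, 0.0], [0.0, 0.0, -1.0]]
ft_force: [-0.8, 0.6, -1.7]
gripper_width: 0.0103
gripper_force: 97.5
```

nudge_tcp --offsets '[{"jaw":0.004,"rz":0.6},{"jaw":0.004,"rz":0.6},{"jaw":0.004,"rz":0.6},{"jaw":0.004,"rz":0.6},{"jaw":0.004,"rz":0.6},{"jaw":0.004,"rz":0.6},{"jaw":0.004,"rz":0.6},{"jaw":0.004,"rz":0.6},{"jaw":0.004,"rz":0.6},{"jaw":0.004,"rz":0.4},{"jaw":0.004,"rz":0.2},{"jaw":0.004,"rz":0.1}]'

```text
clock: 17.65
tool_pos: [0.2682, 0.4819, 0.1538]
ee_rot: [[-0.975, -0.222, -0.0], [-0.222, 0.975, 0.0], [0.0, 0.0, -1.0]]
ft_force: [0.2, -1.0, -2.2]
gripper_width: 0.0102
gripper_force: 97.4
```

nudge_tcp --offsets '[{"jaw":0.004,"rz":0.12},{"jaw":0.004,"rz":0.04},{"jaw":0.004},{"jaw":0.004},{"jaw":0.004},{"jaw":0.004},{"jaw":0.004},{"jaw":0.004}]'

```text
clock: 18.45
tool_pos: [0.2684, 0.4817, 0.1538]
ee_rot: [[-0.978, -0.207, -0.0], [-0.207, 0.978, 0.0], [0.0, 0.0, -1.0]]
ft_force: [0.1, -0.1, -2.4]
gripper_width: 0.0102
gripper_force: 97.4
```

```bash
python3 - <<'E'
from h import *
import cv2
s=imaging.camera("side");c=imaging.camera("scene")
print(proj(s,[.366,.506,.15]),proj(c,[.366,.506,.15]))
im=np.zeros((600,800,3),np.uint8);im[:,:400]=cv2.resize(s["pixels"][200:350,260:360],(400,600),interpolation=cv2.INTER_CUBIC);im[:,400:]=cv2.resize(c["pixels"][150:300,180:280],(400,600),interpolation=cv2.INTER_CUBIC)
cv2.imwrite("pics/p5.png",im)
E
```

```text
[333.32304753 267.0952828 ] [238.53423    239.65025273]
```

View pics/p5.png

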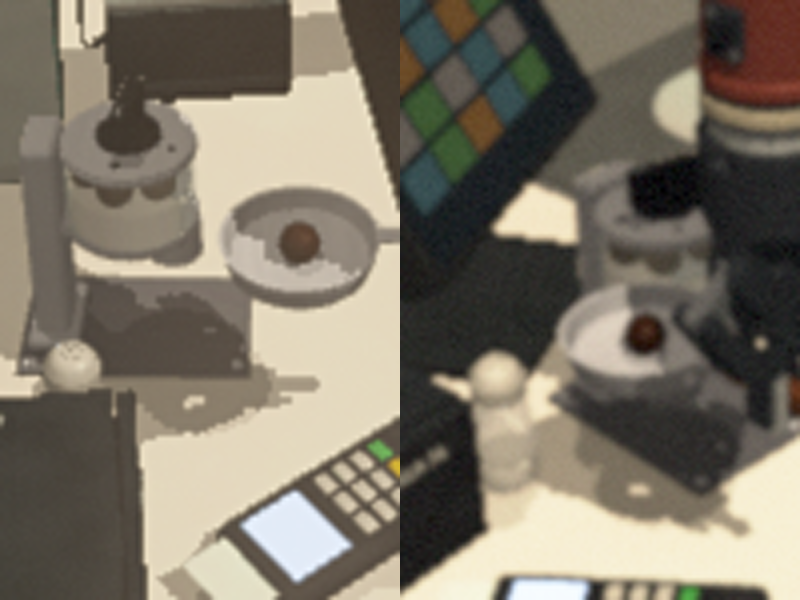

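The picture shows the truffle in the middle of the pan, at about (299,243) in the left half. The pan is level, clear of the dispenser, and its handle points to the robot's side, about 2° off square. I'm handing in.

```bash
python3 -c "
from rig import bot, imaging;print(bot.close_job())"
```

```text
the job is handed in; nothing more can be done
None
```

I turned the knob until it clicked over, the truffle dropped into the pan, and I handed the job in at 18.5 s with the pan held level about 15 cm up, truffle in its middle, handle towards the robot and clear of the dispenser; the hand-in gave no verdict.

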